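# Seal a jar in the ratchet lidding press and crate it

### The job

Seal the jar whose blue lid still sits high: carrying it by its glass body (not by the loose lid), stand it in the middle of the round rubber pad of the press, pull the lever all the way down until the last notch holds it by itself when you let go, then push the red release button so that the lever springs back up. Then take the sealed jar by its lid and stand it in one of the two empty cells of the grey crate. Set the jar down rather than dropping it, and leave the other things where they are.

Things in the scene. Friction and masses are not known exactly. Their poses are not given: they have to be found in the camera images.
- jar: Amber glass jar with a paper band, loose, upright: body 50 mm across and 56 mm tall, with a blue lid on top (see lid). About 130 g. Origin: centre of its underside, z up. It starts on the bench; its place may be swapped with that of the spool. Grip the upper half of the body, so that the palm stays clear of the high lid.
- lid: Blue lid of that jar, 44 mm across, 19 mm tall, guided on the jar's neck. Origin: centre of the lid's underside, z up. Loose, its underside is 64 mm above the jar's underside (lid top at 83 mm, an 8 mm gap over the shoulder); fully home it is at 56 mm (lid top at 75 mm).
- lid_seat (a joint): How far the lid is pushed down: 0 loose, 0.008 m fully home; sealed from 0.005 on. It takes about 5 N and stays where it is pushed.
- press: Lidding press fixed to the bench. Origin: underside of the base plate, below the hinge, z up. Plate 120 mm (x) by 270 mm (y -150 to +120), 16 mm thick. At y = 0 two cheeks, 60 mm wide over all, 127 mm high, carry the hinge; behind (y +30 to +115) a blue housing 60 mm wide, 76 mm high has the red button on top. The lever swings down towards the press's -y.
- anvil (a point): Centre of the top of the press's round black rubber pad (60 mm across, 18 mm above the bench), at y = -105 mm of the press, where the jar must stand; centred to 14 mm.
- lever_hinge (a point): Centre of the lever's hinge, 112.5 mm above the bench; the hinge axis is the press's x axis.
- lever (a joint): Lever angle: 0 upright (sprung back), 1.57 rad level, at its lower stop. A ratchet catches it on the way down at about 0.99, 1.27 and 1.55 rad; the last notch (reads about 1.53 to 1.57) is the one wanted: only there the orange pad under the lever has pushed the lid home. Pulling takes up to about 6 N at the knob.
- lever_knob (a point): Centre of the black grip, a cylinder 34 mm across and 40 mm long along the hinge axis, at the end of the 14 mm steel lever, 215 mm from the hinge. Upright it is 327 mm above the bench; when down, about 115 mm above the bench and 215 mm from the hinge towards the press's -y. It can be pinched by its flat ends, along the press x, and turns between the fingers as the lever swings, or be pushed.
- release (a joint): Travel of the red release button: 0 up, 0.010 m fully down; it frees the lever from about 0.008 on, at about 6 N. It dips by itself as the lever clicks past notches.
- release_top (a point): Centre of the top of the red release button, 30 mm across, 94 mm above the bench, 85 mm behind the hinge (press's +y). The lever springs up to upright when it is pushed.
- crate: Grey crate fixed to the bench, 139 x 139 mm, 58 mm high, walls and dividers 5 mm, floor 5 mm thick, two by two cells of 62 x 62 mm. Origin: centre of its underside. The two cells on its +x side hold sealed jars; those on its -x side are empty.
- cell_left (a point): Floor centre of the empty cell on the crate's -x, +y side.
- cell_right (a point): Floor centre of the empty cell on the crate's -x, -y side.
- stock_a: Sealed jar (75 mm tall in all) in the crate's +x, +y cell, loose; leave alone. Origin: centre of its underside.
- stock_b: Sealed jar in the crate's +x, -y cell, loose; leave alone. Origin: centre of its underside.
- spool: Steel-coloured spool, 56 mm across, 40 mm high, loose; leave alone. Origin: centre of its underside.
- driver: Screwdriver with a red handle, 170 mm long, lying; leave alone.
- flux: Small green bottle, 34 mm across, 85 mm tall, white cap; leave alone. Origin: centre of its underside.
- dish: Steel dish, 84 mm across, 22 mm high; leave alone. Origin: centre of its underside.
- meter: Orange multimeter lying flat, 70 x 140 x 40 mm; leave alone. Origin: centre of its underside.

How it is judged (in metres and radians):
On the way, in this order (a step that is already met when the one before it is completed fails the run):
1. the jar stands upright on the rubber pad, let go, with the lever still up (horizontal distance between jar and anvil below 0.014 m and z of jar in the frame of anvil below 0.006 m and angle between jar's own z axis and vertical below 0.1 rad and contact force between the fingers and jar below 0.3 N and value of joint lever below 0.3 rad), for 0.2 s.
2. the lever is down in the last notch and held there by the ratchet alone, the lid pushed home, the jar still on the pad (value of joint lever above 1.5 rad and contact force between each of the fingers, the arm and press below 0.3 N and value of joint lid_seat above 0.005 m and horizontal distance between jar and anvil below 0.014 m and z of jar in the frame of anvil below 0.006 m and angle between jar's own z axis and vertical below 0.1 rad and contact force between the fingers and jar below 0.3 N), for 0.4 s.
3. the release button was pushed: the lever is back up, the jar still stands on the pad (value of joint lever below 0.2 rad and value of joint lid_seat above 0.005 m and horizontal distance between jar and anvil below 0.03 m and z of jar in the frame of anvil below 0.006 m and angle between jar's own z axis and vertical below 0.1 rad), for 0.1 s.
At the end, for the whole second after the job is handed in: The jar stands upright (0.12 rad) and still on the floor of an empty crate cell, let go, lid pushed down 5 mm or more of its 8; the lever is up (below 0.2 rad), the button up; the other jars, spool, screwdriver, bottle, dish and meter are within 30 mm of their starts (((horizontal distance between jar and cell_left below 0.018 m and z of jar in the frame of cell_left below 0.008 m) or (horizontal distance between jar and cell_right below 0.018 m and z of jar in the frame of cell_right below 0.008 m)) and angle between jar's own z axis and vertical below 0.12 rad and linear speed of jar below 0.02 m/s and value of joint lid_seat above 0.005 m and value of joint lever below 0.2 rad and value of joint release below 0.004 m and distance of each of stock_a, stock_b, spool, driver, flux, dish, meter from where it was at the start of the episode below 0.03 m); the robot touches nothing.
It fails at once if the loose lid is squeezed or pushed by the fingers before it is sealed (over 2 N) (contact force between the fingers and lid above 2 N and value of joint lid_seat below 0.005 m).
It fails at once if the jar is dropped: moving at over 0.6 m/s without being held (linear speed of jar above 0.6 m/s and contact force between the fingers and jar below 0.3 N).
It fails at once if the jar is tipped by more than 0.6 rad (angle between jar's own z axis and vertical above 0.6 rad).
It fails at once if one of the other things is shoved away by more than 50 mm or knocked over (distance of any of stock_a, stock_b, spool, driver, flux, dish, meter from where it was at the start of the episode above 0.05 m or angle between any of stock_a, stock_b, spool, flux, dish's own z axis and vertical above 0.6 rad).
It also fails if it takes over 72 s, if anything falls off the work surface, if the arm or the gripper's body presses on something with over 40 N, if the wrist force passes 120 N, or if a joint passes its speed limit or range.

### The arm

A 7-joint arm with a two-finger parallel gripper is mounted at the origin on the work surface. World frame = base frame: x ahead of the robot, y to its left, z up, the work surface at z = 0. Lengths are in m, angles in degrees, forces in N, time in s.
With the tool pointing down it reaches from about 0.425 to 0.875 m from the base axis. Payload 9.9 kg.
Tool frame: the origin (TCP) lies on the centre line of the jaws, within the pads' length; the fingertips stand 8 mm ahead of it and the grasp point (between the pads) lies 11 mm behind it (robot.tip_extent is the distance from the TCP to the fingertips, in m); z points along the fingers, y is the line along which they close (so a half turn about z gives the same grasp; the last joint's range is limited). The gripper opens to 85 mm and grips with 20 to 120 N. Pads are 22 mm wide; open, the fingers measure 114 mm over their backs; the gripper's body (76 mm by 85 mm) begins 54 mm behind the grasp point. The pads swing forward as they close: fully open they stand 13 mm farther back than shut.
Start: joints at [64.412, 32.985, 1.427, 82.34, -0.859, 64.687, -3.237], TCP at [0.24, -0.631, 0.239] pointing down, gripper open.
Joint ranges: [-157.87, 157.87], [-19.46, 123.44], [-87.15, 90], [11.01, 140.99], [-62.26, 242.26], [9.8, 113.94], [-161.44, 161.44]. Speed limits (degrees/s): [127.2, 127.2, 172.46, 172.46, 180, 180, 180].

### API

Orientations are given as [roll, pitch, yaw] about the fixed x, y, z axes, in that order (R = Rz(yaw) Ry(pitch) Rx(roll)).
In Python, from bench import robot gives the robot as it stands.
- The arm moves only by the tool drive_tool, never from a script. Its arguments are lists of equal length, an entry for each row: "gripper": the opening, from 0 (shut) to 1 (fully open); "xyz": the shift along the tool's x, y, z scaled (see below), a list of three; "rotation": the turn, a rotation vector about the tool's x, y, z scaled (see below), a list of three. A call has 1 to 5 rows; each row shifts and turns the commanded pose from where the row before left it, along the tool's axes as they then stand; what a row does not reach is not made up. The controller multiplies each number of a shift by 40 mm and each number of a turn by 5 degrees. A row lasts 1/12 s, in which the tool goes at most 41.7 mm and 7.16 degrees, less where a joint would pass 70% of its speed; a pose out of reach is approached as far as the arm can. A call with a number of a shift or a turn outside -1 to 1 is refused whole. A call with a gripper value outside its range is refused whole. The fingers move at their own pace and stop on an object; "squeeze" is the grip in N (left out, the last holds). Time passes only in rows, so rows that do not move let the fingers close. It gives the time, the measured TCP pose, the force, the opening and the grip force at its end, in the units of the state.
- robot.read_state(): the state, without advancing time (a new reading comes with each control period).
- robot.get_image(name): name is "side" or "top"; returns a dict with "pixels" (400x640x3 uint8, blue, green, red), "fx", "fy", "cx", "cy" (pixels), "dist" ([k1, k2, p1, p2, k3] as OpenCV has them; the pictures are not rectified), "eye" and "attitude" of the camera in the world. Camera axes: x right, y up, looking along -z (the intrinsics and any distortion apply to the point x, -y, -z); pixel columns grow to the right and rows downward; lengths in m; the calibration is good to about 2 mm. A picture is of the moment at which its call begins. There is no depth.
- robot.sign_off(): hands the job in; it is judged then, once.
Trained networks look in the newest picture that a camera, given by its name, has taken for a name from the list of things; names that differ only in an ending like _2 or _b are one class to them, and where a whole thing is asked for, a point or a joint stands for the part that bears it (a point fixed in the world has none). Each returns a list of dicts, best first, with "p" (0 to 1); they miss things now and then, are a little off and sometimes report something else, mostly with a low value. They report only what shows in the picture. A call takes as long as a camera call.
- robot.search_frame(name, camera): "extent" ([left, top, right, bottom] in pixels, round what is visible of it).
- robot.cut_out(name, camera): "pixels" (400x640 bool, what is visible of it) and "extent" ([left, top, right, bottom] in pixels, round what is visible of it).
- robot.place_of(name, camera): "uv" ([column, row] in pixels: a listed point, or the origin of a listed thing).
The state is a dict: "t": time; "joint_pos": joint angles; "qd": joint speeds; "joint_torque": joint torques, N m; "ee_pos": TCP position; "tool_rot": TCP orientation; "wrist_force": force on the tool from outside, world axes, zero at the start; "moment": the same for the moment, N m; "width": opening from 0.0 (shut) to 1.0 (fully open); "grip_force": force on a finger pad.
Only numpy, scipy, OpenCV 4.12 (cv2) and the standard library are available. Lean on these libraries where they do the work, as an engineer would, in place of code of your own. Each camera call takes 0.05 s, during which the arm holds its last target. There are 200 camera calls.

## Working session

There is one attempt and no reset: what is moved stays moved. The work goes in short steps, Python scripts to look and compute and a tool call to move; the robot and the scene stay as the last step left them, time stands still between calls to the robot, and variables do not carry over. Pictures are saved under pics/ and viewed, at most 12 in all, crops included, and the job is handed in when it is done.

Besides the shell and the picture viewer there is one more tool, called after "Emit:" by a JSON object that holds its "method" and its "body". drive_tool: Moves the arm, as the interface text tells. Its arguments: {"type":"object","properties":{"gripper":{"type":"array","items":{"type":"number"}},"xyz":{"type":"array","items":{"type":"array","items":{"type":"number"}}},"rotation":{"type":"array","items":{"type":"array","items":{"type":"number"}}},"squeeze":{"type":"number"}},"required":["gripper","xyz","rotation"]}

```bash
mkdir -p pics; cat > h.py <<'E'
import numpy as np, cv2
from scipy.spatial.transform import Rotation as R
from bench import robot
def cam(n):
    return robot.get_image(n)
def rotm(a):
    a=np.array(a,float)
    if a.shape==(3,3): return a
    if a.size==4: return R.from_quat(a).as_matrix()
    return R.from_euler('xyz',a,degrees=True).as_matrix()
def ray(im,uv):
    K=np.array([[im['fx'],0,im['cx']],[0,im['fy'],im['cy']],[0,0,1]])
    p=cv2.undistortPoints(np.array([[uv]],float),K,np.array(im['dist'],float))[0,0]
    d=rotm(im['attitude'])@np.array([p[0],-p[1],-1]); return np.array(im['eye'],float),d/np.linalg.norm(d)
def at_z(im,uv,z):
    e,d=ray(im,uv); return e+d*(z-e[2])/d[2]
def tri(rays):
    A=np.zeros((3,3));b=np.zeros(3)
    for e,d in rays:
        P=np.eye(3)-np.outer(d,d);A+=P;b+=P@e
    x=np.linalg.solve(A,b); return x,[np.linalg.norm(np.cross(x-e,d)) for e,d in rays]
def project(im,X):
    K=np.array([[im['fx'],0,im['cx']],[0,im['fy'],im['cy']],[0,0,1]])
    c=rotm(im['attitude']).T@(np.array(X,float)-im['eye']); c=np.array([c[0],-c[1],-c[2]])
    return cv2.projectPoints(c[None],np.zeros(3),np.zeros(3),K,np.array(im['dist'],float))[0][0,0]
E
python3 - <<'E'
from h import *
ims={}
for n in ('side','top'):
    ims[n]=cam(n); cv2.imwrite(f'pics/{n}0.png',ims[n]['pixels']); print(n,ims[n]['eye'],ims[n]['attitude'])
hz={'jar':0,'lid':.064,'press':0,'anvil':.018,'lever_hinge':.1125,'lever_knob':.327,'release_top':.094,'crate':0,'cell_left':.005,'cell_right':.005,'stock_a':.005,'spool':0,'flux':0,'dish':0,'meter':0,'driver':.01}
for k,z in hz.items():
    for n in ims:
        for r in robot.place_of(k,n)[:2]:
            print(k,n,round(r['p'],2),np.round(r['uv'],0),np.round(at_z(ims[n],r['uv'],z),3))
print(robot.read_state())
E
```

```text
side [ 0.30829878 -0.6638135   0.8231703 ] [ 49.05034745  -0.50831485 -19.73928496]
top [0.47015759 0.03159622 1.17984591] [  5.71201645  -1.05825346 -91.04897177]
jar side 0.69 [288. 240.] [0.497 0.096 0.   ]
jar top 0.72 [298. 232.] [0.495 0.072 0.   ]
lid side 0.45 [289. 225.] [0.503 0.094 0.064]
lid top 0.49 [290. 230.] [0.497 0.091 0.064]
lid top 0.28 [450. 210.] [ 0.542 -0.334  0.064]
press side 0.86 [344. 331.] [ 0.54 -0.24  0.  ]
press top 0.79 [409. 212.] [ 0.542 -0.24   0.   ]
press top 0.47 [395. 143.] [ 0.74  -0.207  0.   ]
anvil side 0.9 [330. 292.] [ 0.542 -0.135  0.018]
anvil top 0.71 [373. 211.] [ 0.547 -0.135  0.018]
lever_hinge side 0.66 [350. 300.] [ 0.55  -0.232  0.113]
lever_hinge top 0.79 [424. 211.] [ 0.539 -0.252  0.113]
lever_hinge top 0.18 [290. 161.] [0.672 0.085 0.113]
lever_knob side 0.94 [359. 239.] [ 0.546 -0.248  0.327]
lever_knob side 0.59 [288. 201.] [ 0.454 -0.101  0.327]
lever_knob top 0.69 [449. 198.] [ 0.55  -0.248  0.327]
release_top side 0.82 [362. 343.] [ 0.539 -0.326  0.094]
release_top side 0.57 [243. 203.] [0.391 0.197 0.094]
release_top to
[... 1227 characters left out ...]
0.01 ]
{'t': 1.7, 'joint_pos': array([64.41235758, 32.98428835,  1.42633622, 82.33977684, -0.86002623,
       64.68918671, -3.2365012 ]), 'qd': array([-0.00337584, -0.05991068,  0.10899609, -0.0250709 , -0.03847712,
        0.00907576,  0.01907963]), 'joint_torque': array([ 3.83130873e-04, -7.65484214e+01,  2.24920481e+00, -2.86291802e+01,
        1.54799782e-02,  2.88878713e-03, -1.01011577e-05]), 'ee_pos': array([ 0.23955327, -0.63105058,  0.2392991 ]), 'tool_rot': array([-1.79997293e+02, -8.37581322e-04,  2.07868846e+01]), 'wrist_force': array([-1.34256453, -0.39492978,  0.59273703]), 'moment': array([-0.02960168, -0.00809687,  0.00781935]), 'grip_force': 0.0, 'width': 0.9995960173673616}
```

View pics/side0.png

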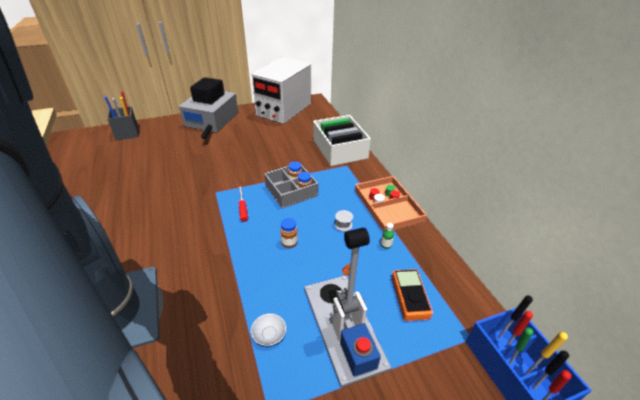

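View pics/top0.png

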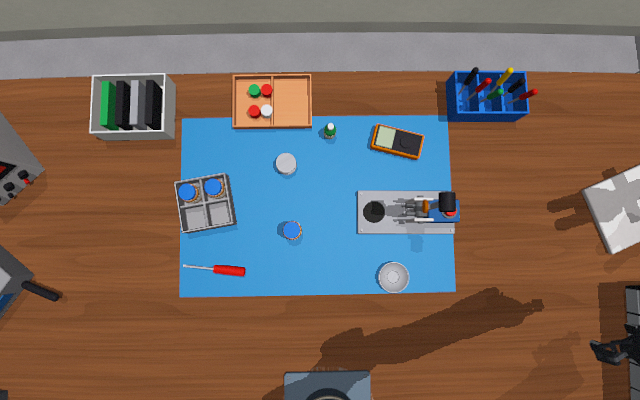

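The side view shows the jar at (289,232), the pad at (330,292) and the lever knob upright at (357,238). In the top view the jar is at (291,230), the pad at (373,211), and the empty crate cells are the lower two at about (199,217) and (220,212). The spool is separate at (287,163), so the jar is not swapped with it. Next I refine positions with masks.

```bash
python3 - <<'E'
from h import *
ims={n:cam(n) for n in ('side','top')}
def best(k,n): r=robot.cut_out(k,n); return r
for k in ('lid','jar','crate','press','lever_knob','release_top'):
    for n in ims:
        for r in best(k,n)[:2]:
            m=r['pixels'].astype(np.uint8); v,u=np.nonzero(m); 
            rect=cv2.minAreaRect(np.c_[u,v].astype(np.float32))
            print(k,n,round(r['p'],2),np.round([u.mean(),v.mean()],1),np.round(r['extent'],1),len(u))
            c=[u.mean(),v.mean()]
            if k=='lid': print('  ',np.round(at_z(ims[n],c,.0735 if n=='side' else .083),4))
            if k in('crate','press') and n=='top':
                for p in cv2.boxPoints(rect): print('  ',np.round(at_z(ims[n],p+.5*0,.058 if k=='crate' else .016),4))
def both(k):
    rs=[]
    for n in ims:
        r=robot.place_of(k,n)
        if r: rs.append(ray(ims[n],r[0]['uv']))
    x,e=tri(rs); print(k,np.round(x,4),np.round(e,4))
for k in ('jar','lid','anvil','lever_hinge','lever_knob','release_top','cell_left','cell_right','stock_a'): both(k)
E
```

```text
lid side 0.64 [288. 225.] [277.8 217.6 296.  233.2] 215
   [0.4969 0.0849 0.0735]
lid side 0.36 [304.4 179.2] [296.1 172.9 311.8 188.5] 167
   [0.6107 0.2767 0.0735]
lid top 0.72 [291.3 229.5] [282.6 221.  302.6 239.3] 243
   [0.4986 0.0857 0.083 ]
lid top 0.25 [393.9 276.6] [380.9 264.8 406.3 291.4] 697
   [ 0.3734 -0.1752  0.083 ]
jar side 0.64 [288.3 225.4] [283.7 218.4 295.5 232.1] 171
jar side 0.6 [288.4 233.3] [278.4 216.6 298.6 248.8] 463
jar top 0.79 [292.1 229.8] [286.6 220.6 305.  238.3] 294
crate side 0.96 [288.9 188. ] [267.3 164.9 317.3 207.6] 1243
crate top 0.85 [205.7 206.6] [176.2 174.2 235.7 234. ] 2223
   [0.633  0.4029 0.058 ]
   [0.6578 0.2533 0.058 ]
   [0.5165 0.2275 0.058 ]
   [0.4921 0.3752 0.058 ]
crate top 0.34 [406.7 211.4] [354.8 186.5 462.7 232.8] 4458
   [ 0.4844 -0.0831  0.058 ]
   [ 0.6038 -0.0862  0.058 ]
   [ 0.5995 -0.3645  0.058 ]
   [ 0.4789 -0.3584  0.058 ]
press side 0.91 [347.3 320.7] [304.8 226.8 392.5 387.2] 6068
press side 0.46 [343.5 220.3] [334.5 213.3 350.3 228.4] 334
press top 0.56 [406.3 211.5] [358.7 188.8 462.1 235.8] 4328
   [ 0.606 
[... 397 characters left out ...]
8
lever_knob top 0.3 [205.6 207.9] [172.4 174.1 236.4 233.2] 2101
release_top side 0.73 [288.2 187.5] [267.  166.4 317.1 211.1] 1226
release_top side 0.63 [358.4 338.8] [345.3 312.5 369.4 355.3] 262
release_top top 0.6 [447.7 213.1] [412.3 206.8 452.1 217.6] 35
jar [0.5006 0.08   0.0078] [0.0085 0.0085]
lid [0.4969 0.0849 0.0719] [0.0005 0.0005]
anvil [ 0.5445 -0.1319  0.0164] [0.0002 0.0002]
lever_hinge [ 0.5432 -0.2437  0.1217] [0.0001 0.0001]
lever_knob [ 0.5427 -0.2408  0.3251] [0.001 0.001]
release_top [ 0.5438 -0.3259  0.0937] [0.0048 0.0048]
cell_left [0.5402 0.352  0.0027] [0.0011 0.0011]
cell_right [0.5552 0.285  0.0042] [0.0058 0.0058]
stock_a [0.5997 0.3613 0.0059] [0.0007 0.0007]
```

Emit:
{"method": "drive_tool", "body": {"gripper": [1,1,1,1,1], "xyz": [[0,0,0],[0,0,0],[0,0,0],[0,0,0],[0,0,0]], "rotation": [[0,0,-1],[0,0,-1],[0,0,-1],[0,0,-1],[0,0,-1]]}}

```text
t: 3.72
ee_pos: [0.2396, -0.6311, 0.2393]
tool_rot: [180.0, 0.0, 46.0]
wrist_force: [-0.4, -0.4, 0.3]
width: 1.003
grip_force: 0.0
```

Emit:
{"method": "drive_tool", "body": {"gripper": [1,1,1,1,1], "xyz": [[0,0,0],[0,0,0],[0,0,0],[0,0,0],[0,0,0]], "rotation": [[0,0,-1],[0,0,-1],[0,0,-1],[0,0,-1],[0,0,-1]]}}

```text
t: 4.13
ee_pos: [0.2395, -0.6311, 0.2393]
tool_rot: [180.0, 0.0, 71.0]
wrist_force: [-0.2, -0.5, 0.8]
width: 0.999
grip_force: 0.0
```

Emit:
{"method": "drive_tool", "body": {"gripper": [1,1,1,1,1], "xyz": [[0,0,0],[0,0,0],[0,0,0],[0,0,0],[0.5,0.2,0]], "rotation": [[0,0,-1],[0,0,-1],[0,0,-1],[0,0,-0.8],[0,0,0]]}}

```text
t: 4.55
ee_pos: [0.2446, -0.6141, 0.2386]
tool_rot: [-179.9, 0.1, 89.8]
wrist_force: [-0.5, 1.1, -0.4]
width: 0.998
grip_force: 0.0
```

Emit:
{"method": "drive_tool", "body": {"gripper": [1,1,1,1,1], "xyz": [[0.94,0.34,0],[0.94,0.34,0],[0.94,0.34,0],[0.94,0.34,0],[0.94,0.34,0]], "rotation": [[0,0,0],[0,0,0],[0,0,0],[0,0,0],[0,0,0]]}}

```text
t: 4.97
ee_pos: [0.3166, -0.4216, 0.2394]
tool_rot: [180.0, 0.0, 89.8]
wrist_force: [1.0, -0.8, -0.4]
width: 1.0
grip_force: 0.0
```

Emit:
{"method": "drive_tool", "body": {"gripper": [1,1,1,1,1], "xyz": [[0.94,0.34,0],[0.94,0.34,0],[0.94,0.34,0],[0.94,0.34,0],[0.94,0.34,0]], "rotation": [[0,0,0],[0,0,0],[0,0,0],[0,0,0],[0,0,0]]}}

```text
t: 5.38
ee_pos: [0.3853, -0.2339, 0.2396]
tool_rot: [180.0, 0.0, 89.8]
wrist_force: [1.8, -0.8, -0.3]
width: 0.995
grip_force: 0.0
```

Emit:
{"method": "drive_tool", "body": {"gripper": [1,1,1,1,1], "xyz": [[0.94,0.34,0],[0.94,0.34,0],[0.94,0.34,0],[0.94,0.34,0],[0.94,0.34,0]], "rotation": [[0,0,0],[0,0,0],[0,0,0],[0,0,0],[0,0,0]]}}

```text
t: 5.8
ee_pos: [0.4541, -0.0461, 0.2397]
tool_rot: [179.9, 0.0, 89.8]
wrist_force: [1.3, -0.3, -0.6]
width: 0.999
grip_force: 0.0
```

Emit:
{"method": "drive_tool", "body": {"gripper": [1,1,1,1,1], "xyz": [[0.82,0.27,0],[0.82,0.27,0],[0.82,0.27,0],[0.82,0.27,0],[0,0,0.8]], "rotation": [[0,0,0],[0,0,0],[0,0,0],[0,0,0],[0,0,0]]}}

```text
t: 6.22
ee_pos: [0.502, 0.092, 0.2119]
tool_rot: [179.4, -0.4, 90.2]
wrist_force: [2.6, -0.1, -0.4]
width: 0.995
grip_force: 0.0
```

Emit:
{"method": "drive_tool", "body": {"gripper": [1,1,1,1,1], "xyz": [[0,0,0.9],[0,0,0.9],[0,0,0.7],[0,0,0],[0,0,0]], "rotation": [[0,0,0],[0,0,0],[0,0,0],[0,0,0],[0,0,0]]}}

```text
t: 6.63
ee_pos: [0.4968, 0.0832, 0.1069]
tool_rot: [-179.9, 0.0, 89.8]
wrist_force: [-0.4, 0.8, 0.5]
width: 0.999
grip_force: 0.0
```

```bash
python3 - <<'E'
from h import *
s=cam('side');t=cam('top')
a=s['pixels'][180:290,220:360];b=t['pixels'][175:285,220:360]
cv2.imwrite('pics/c1.png',cv2.resize(np.vstack([a,b]),None,fx=2.6,fy=2.6,interpolation=cv2.INTER_CUBIC))
print(robot.read_state()['ee_pos'])
E
```

```text
[0.49844834 0.08357841 0.10892626]
```

View pics/c1.png

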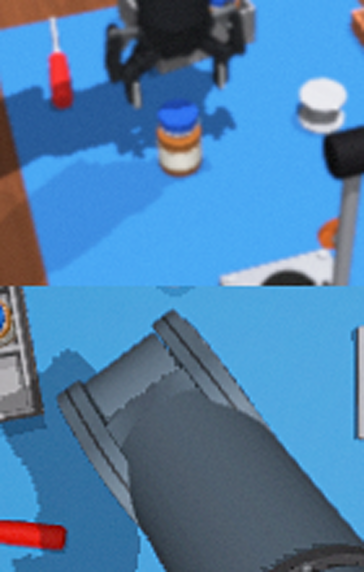

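The gripper sits centred over the jar (fingers at crop (135,90) and (220,75), jar at x≈180). Descend and grip.

Emit:
{"method": "drive_tool", "body": {"gripper": [1,1,1,1,1], "xyz": [[0.04,0,0.5],[0,0,0.5],[0,0,0.5],[0,0,0.45],[0,0,0]], "rotation": [[0,0,0],[0,0,0],[0,0,0],[0,0,0],[0,0,0]]}}

```text
t: 7.15
ee_pos: [0.4976, 0.0846, 0.0288]
tool_rot: [-180.0, 0.0, 89.8]
wrist_force: [-0.9, -0.3, 0.3]
width: 1.001
grip_force: 0.0
```

Emit:
{"method": "drive_tool", "body": {"gripper": [0.3,0.3,0.3,0.3,0.3], "xyz": [[0,0,0],[0,0,0],[0,0,0],[0,0,0],[0,0,0]], "rotation": [[0,0,0],[0,0,0],[0,0,0],[0,0,0],[0,0,0]], "squeeze": 30}}

```text
t: 7.57
ee_pos: [0.4984, 0.085, 0.0311]
tool_rot: [179.8, -0.0, 89.8]
wrist_force: [-2.3, -1.0, 8.5]
width: 0.576
grip_force: 29.6
```

Emit:
{"method": "drive_tool", "body": {"gripper": [0.3,0.3,0.3], "xyz": [[0,0,0],[0,0,0],[0,0,0]], "rotation": [[0,0,0],[0,0,0],[0,0,0]]}}

```text
t: 7.82
ee_pos: [0.4984, 0.0849, 0.0311]
tool_rot: [179.8, -0.0, 89.8]
wrist_force: [-1.1, 0.0, 9.1]
width: 0.578
grip_force: 29.6
```

Emit:
{"method": "drive_tool", "body": {"gripper": [0.3,0.3,0.3,0.3,0.3], "xyz": [[0,0,-0.4],[0,0,-0.6],[0,0,-0.8],[-0.3,0,-0.4],[-0.7,0.15,0]], "rotation": [[0,0,0],[0,0,0],[0,0,0],[0,0,0],[0,0,0]]}}

```text
t: 8.23
ee_pos: [0.5049, 0.0487, 0.1221]
tool_rot: [179.6, -0.2, 90.1]
wrist_force: [0.5, 0.1, -2.4]
width: 0.576
grip_force: 32.1
```

Emit:
{"method": "drive_tool", "body": {"gripper": [0.3,0.3,0.3,0.3,0.3], "xyz": [[-0.8,0.2,0],[-0.8,0.2,0],[-0.8,0.2,0],[-0.8,0.2,0],[-0.7,0.15,0]], "rotation": [[0,0,0],[0,0,0],[0,0,0],[0,0,0],[0,0,0]]}}

```text
t: 8.65
ee_pos: [0.5411, -0.1141, 0.1185]
tool_rot: [179.9, 0.0, 89.7]
wrist_force: [0.3, 0.4, -1.5]
width: 0.576
grip_force: 32.1
```

Emit:
{"method": "drive_tool", "body": {"gripper": [0.3,0.3,0.3,0.3], "xyz": [[-0.4,0.1,0],[-0.17,0.17,0],[0,0,0],[0,0,0]], "rotation": [[0,0,0],[0,0,0],[0,0,0],[0,0,0]]}}

```text
t: 8.98
ee_pos: [0.5517, -0.1331, 0.1178]
tool_rot: [180.0, -0.0, 89.8]
wrist_force: [-0.5, 0.7, -0.8]
width: 0.574
grip_force: 32.1
```

```bash
python3 - <<'E'
from h import *
s=cam('side');t=cam('top')
a=s['pixels'][210:350,270:410];b=t['pixels'][160:250,320:460]
cv2.imwrite('pics/c2.png',cv2.resize(np.vstack([a,b]),None,fx=2.5,fy=2.5,interpolation=cv2.INTER_CUBIC))
st=robot.read_state();print(st['ee_pos'],st['grip_force'],st['width'])
p=st['ee_pos']
for k in('jar','lid'):
    for r in robot.place_of(k,'side')[:2]: print(k,r['p'],r['uv'],at_z(s,r['uv'],p[2]-.031+(.064 if k=='lid' else 0)))
for r in robot.cut_out('lid','side')[:2]:
    v,u=np.nonzero(r['pixels']);print(r['p'],u.mean(),v.mean(),at_z(s,[u.mean(),v.mean()],p[2]-.031+.0735))
E
```

```text
[ 0.55138661 -0.13214643  0.11764241] 32.11381494998932 0.5776901848123344
jar 0.63 [333.1, 269.8] [ 0.55500716 -0.12036216  0.08664241]
jar 0.32 [291.7, 192.1] [0.54646572 0.20973874 0.08664241]
lid 0.58 [335.4, 255.7] [ 0.55447466 -0.12985516  0.15064241]
lid 0.15 [356.1, 237.3] [ 0.62619708 -0.0907715   0.15064241]
0.64 336.8066666666667 257.6333333333333 [ 0.55188128 -0.14399502  0.16014241]
0.46 303.76774193548385 179.6516129032258 [0.57310311 0.16648716 0.16014241]
```

View pics/c2.png

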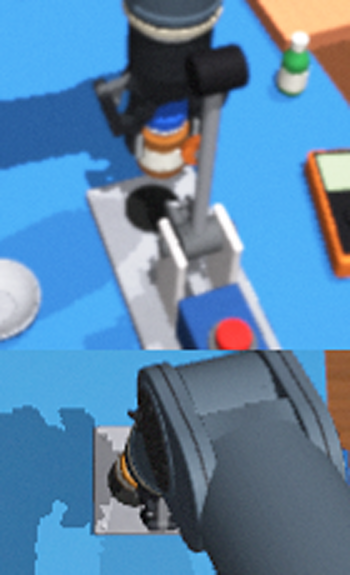

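The jar is held upright with its bottom clear of the press, and x is 7 mm too far. I'll correct that and lower it.

Emit:
{"method": "drive_tool", "body": {"gripper": [0.3,0.3,0.3,0.3,0.3], "xyz": [[-0.05,-0.17,0],[0,0,0.5],[0,0,0.6],[0,0,0.4],[0,0,0.1]], "rotation": [[0,0,0],[0,0,0],[0,0,0],[0,0,0],[0,0,0]]}}

```text
t: 9.65
ee_pos: [0.5426, -0.1358, 0.0511]
tool_rot: [-179.8, -0.0, 89.8]
wrist_force: [0.4, 0.9, -0.9]
width: 0.573
grip_force: 32.1
```

Emit:
{"method": "drive_tool", "body": {"gripper": [0.3,0.3,0.3], "xyz": [[0,0,0.05],[0,0,0],[0,0,0]], "rotation": [[0,0,0],[0,0,0],[0,0,0]]}}

```text
t: 9.9
ee_pos: [0.5451, -0.1361, 0.0522]
tool_rot: [179.9, 0.0, 89.8]
wrist_force: [0.5, 0.4, -1.3]
width: 0.579
grip_force: 32.1
```

Emit:
{"method": "drive_tool", "body": {"gripper": [0.3,0.3,0.3], "xyz": [[0.04,0,0.04],[0,0,0.02],[0,0,0]], "rotation": [[0,0,0],[0,0,0],[0,0,0]]}}

```text
t: 10.15
ee_pos: [0.5448, -0.1345, 0.0493]
tool_rot: [180.0, 0.0, 89.8]
wrist_force: [-0.7, -0.6, -1.0]
width: 0.581
grip_force: 32.1
```

Emit:
{"method": "drive_tool", "body": {"gripper": [0.3,0.3,0.3], "xyz": [[0,0,0.03],[0,0,0],[0,0,0]], "rotation": [[0,0,0],[0,0,0],[0,0,0]]}}

```text
t: 10.4
ee_pos: [0.5448, -0.1346, 0.0491]
tool_rot: [179.9, 0.0, 89.8]
wrist_force: [-4.5, 0.8, 15.3]
width: 0.58
grip_force: 33.8
```

Emit:
{"method": "drive_tool", "body": {"gripper": [0.3,0.75,1,1,1], "xyz": [[0,0,-0.03],[0,0,0],[0,0,0],[0,0,0],[0,0,0]], "rotation": [[0,0,0],[0,0,0],[0,0,0],[0,0,0],[0,0,0]]}}

```text
t: 10.82
ee_pos: [0.5446, -0.1346, 0.0488]
tool_rot: [-180.0, -0.0, 89.8]
wrist_force: [-0.0, -0.1, 0.1]
width: 1.001
grip_force: 0.0
```

Emit:
{"method": "drive_tool", "body": {"gripper": [1,1,1,1,1], "xyz": [[0,0,0],[0,0,-0.4],[0,0,-0.8],[0,0,-0.9],[0,0,-0.9]], "rotation": [[0,0,0],[0,0,0],[0,0,0],[0,0,0],[0,0,0]]}}

```text
t: 11.23
ee_pos: [0.544, -0.1343, 0.1698]
tool_rot: [-179.9, -0.0, 89.8]
wrist_force: [1.1, 0.5, 0.3]
width: 0.999
grip_force: 0.0
```

Emit:
{"method": "drive_tool", "body": {"gripper": [1,1,1,1,1], "xyz": [[0,0,-0.9],[0,0,-0.9],[0,0,-0.9],[0,0,-0.8],[0,0,0]], "rotation": [[0,0,0],[0,0,0],[0,0,0],[0,0,0],[0,0,0]]}}

```text
t: 11.65
ee_pos: [0.5471, -0.1343, 0.3153]
tool_rot: [179.5, 0.1, 89.8]
wrist_force: [0.8, 0.2, 1.0]
width: 1.003
grip_force: 0.0
```

```bash
python3 - <<'E'
from h import *
s=cam('side')
cv2.imwrite('pics/c3.png',cv2.resize(s['pixels'][170:350,250:430],None,fx=3,fy=3,interpolation=cv2.INTER_CUBIC))
st=robot.read_state();print(st['ee_pos'],st['wrist_force'])
for X in [(.5445,-.134,.018),(.5445,-.134,.0915),(.5425,-.241,.327)]: print(project(s,X))
for k in('jar','lever_knob','anvil'):
    for r in robot.place_of(k,'side')[:1]: print(k,r['p'],r['uv'],at_z(s,r['uv'],.327 if k[0]=='l' else .018))
for r in robot.cut_out('lid','side')[:2]:
    v,u=np.nonzero(r['pixels']);print(r['p'],u.mean(),v.mean(),at_z(s,[u.mean(),v.mean()],.0915))
E
```

```text
[ 0.54612152 -0.13447097  0.31224524] [ 0.71611083  0.23730263 -0.52176068]
[330.26857522 291.57761219]
[331.26551328 273.77058209]
[355.92588975 237.32808226]
jar 0.88 [329.6, 288.9] [ 0.54591131 -0.12558182  0.018     ]
lever_knob 0.79 [357.2, 236.1] [ 0.54604008 -0.23890165  0.327     ]
anvil 0.59 [331.0, 290.3] [ 0.54776009 -0.13090764  0.018     ]
0.56 331.6038461538462 273.51153846153846 [ 0.54558465 -0.13352965  0.0915    ]
0.2 343.8593155893536 220.22433460076044 [0.64897976 0.03299459 0.0915    ]
```

View pics/c3.png

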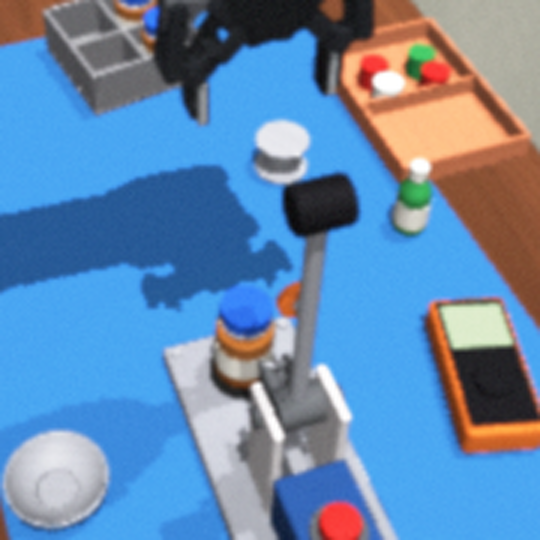

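The jar stands centred and upright on the pad, and the lid's mask centroid is within 1 mm of the projected position. The knob is at crop (320,203). Next I go to the knob and pinch it by its ends.

Emit:
{"method": "drive_tool", "body": {"gripper": [1,1,1,1,1], "xyz": [[-0.7,0,0],[-0.8,0,0],[-0.7,-0.02,0],[-0.44,0,0],[0,0,0]], "rotation": [[0,0,0],[0,0,0],[0,0,0],[0,0,0],[0,0,0]]}}

```text
t: 12.32
ee_pos: [0.5419, -0.2454, 0.3066]
tool_rot: [-179.8, 0.0, 89.4]
wrist_force: [-1.0, -0.7, -0.1]
width: 0.999
grip_force: 0.0
```

Emit:
{"method": "drive_tool", "body": {"gripper": [0.2,0.2,0.2,0.2,0.2], "xyz": [[0,0,0],[0,0,0],[0,0,0],[0,0,0],[0,0,0]], "rotation": [[0,0,0],[0,0,0],[0,0,0],[0,0,0],[0,0,0]], "squeeze": 40}}

```text
t: 12.73
ee_pos: [0.5419, -0.2389, 0.309]
tool_rot: [-179.8, -0.0, 89.8]
wrist_force: [-10.1, 3.7, 5.8]
width: 0.466
grip_force: 41.1
```

Emit:
{"method": "drive_tool", "body": {"gripper": [0.2,0.2], "xyz": [[0,0,0],[0,0,0]], "rotation": [[0,0,0],[0,0,0]]}}

```text
t: 12.9
ee_pos: [0.5419, -0.2389, 0.309]
tool_rot: [-179.8, -0.0, 89.8]
wrist_force: [-8.6, 2.3, 4.5]
width: 0.463
grip_force: 40.8
```

Emit:
{"method": "drive_tool", "body": {"gripper": [0.2,0.2,0.2,0.2,0.2], "xyz": [[0.56,-0.02,0.03],[0.56,0,0.09],[0.54,0,0.15],[0.53,0,0.2],[0.5,0,0.26]], "rotation": [[0,0,0],[0,0,0],[0,0,0],[0,0,0],[0,0,0]]}}

```text
t: 13.32
ee_pos: [0.5438, -0.1324, 0.2802]
tool_rot: [179.8, 0.1, 89.7]
wrist_force: [6.4, -6.3, -3.5]
width: 0.461
grip_force: 43.4
```

Emit:
{"method": "drive_tool", "body": {"gripper": [0.2], "xyz": [[0,0,0]], "rotation": [[0,0,0]]}}

```text
t: 13.4
ee_pos: [0.5438, -0.1294, 0.2786]
tool_rot: [179.9, 0.0, 90.0]
wrist_force: [4.5, -2.5, 2.0]
width: 0.463
grip_force: 46.6
```

Emit:
{"method": "drive_tool", "body": {"gripper": [0.2,0.2,0.2,0.2,0.2], "xyz": [[0.47,0,0.31],[0.44,0,0.35],[0.4,0,0.4],[0.35,0,0.44],[0.31,0,0.47]], "rotation": [[0,0,0],[0,0,0],[0,0,0],[0,0,0],[0,0,0]]}}

```text
t: 13.82
ee_pos: [0.5454, -0.0534, 0.2016]
tool_rot: [179.7, 0.1, 89.8]
wrist_force: [8.2, -7.9, 3.8]
width: 0.465
grip_force: 44.5
```

Emit:
{"method": "drive_tool", "body": {"gripper": [0.2], "xyz": [[0,0,0]], "rotation": [[0,0,0]]}}

```text
t: 13.9
ee_pos: [0.5454, -0.0522, 0.1996]
tool_rot: [179.8, 0.0, 89.9]
wrist_force: [8.2, -2.2, 1.7]
width: 0.461
grip_force: 44.8
```

Emit:
{"method": "drive_tool", "body": {"gripper": [0.2,0.2,0.2,0.2,0.2], "xyz": [[0.26,0.02,0.5],[0.2,0,0.53],[0.15,0,0.54],[0.09,0,0.56],[0.03,0,0.55]], "rotation": [[0,0,0],[0,0,0],[0,0,0],[0,0,0],[0,0,0]]}}

```text
t: 14.32
ee_pos: [0.5461, -0.024, 0.094]
tool_rot: [179.7, 0.0, 89.8]
wrist_force: [5.3, -6.2, 4.8]
width: 0.464
grip_force: 43.4
```

Emit:
{"method": "drive_tool", "body": {"gripper": [0.2,0.2], "xyz": [[0,0,0],[0,0,0]], "rotation": [[0,0,0],[0,0,0]]}}

```text
t: 14.48
ee_pos: [0.5461, -0.0241, 0.0934]
tool_rot: [179.8, -0.0, 89.8]
wrist_force: [5.2, -2.2, -0.9]
width: 0.46
grip_force: 42.4
```

Emit:
{"method": "drive_tool", "body": {"gripper": [0.2,0.2,0.2], "xyz": [[0,0,0.07],[0,0,0],[0,0,0]], "rotation": [[0,0,0],[0,0,0],[0,0,0]]}}

```text
t: 14.73
ee_pos: [0.5461, -0.024, 0.0916]
tool_rot: [179.8, -0.0, 89.8]
wrist_force: [6.0, -1.2, 1.9]
width: 0.459
grip_force: 42.8
```

Emit:
{"method": "drive_tool", "body": {"gripper": [0.2,0.2,0.2], "xyz": [[0,0,0.07],[0,0,0.03],[0,0,0]], "rotation": [[0,0,0],[0,0,0],[0,0,0]]}}

```text
t: 14.98
ee_pos: [0.5461, -0.024, 0.0876]
tool_rot: [179.8, -0.0, 89.8]
wrist_force: [6.5, -0.8, 4.3]
width: 0.46
grip_force: 43.2
```

```bash
python3 - <<'E'
from h import *
s=cam('side')
cv2.imwrite('pics/c4.png',cv2.resize(s['pixels'][200:380,250:430],None,fx=3,fy=3,interpolation=cv2.INTER_CUBIC))
for X in [(.5456,-.024,.115),(.5456,-.1335,.0855)]: print(project(s,X))
print(robot.read_state()['wrist_force'])
E
```

```text
[316.72099966 236.68904246]
[331.51854387 275.02471718]
[ 6.12516511 -1.31064215  3.39299418]
```

View pics/c4.png

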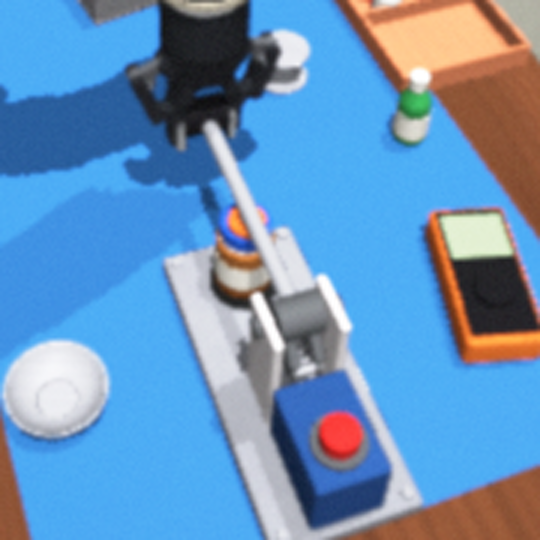

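Emit:
{"method": "drive_tool", "body": {"gripper": [0.7,1,1,1,1], "xyz": [[0,0,0],[0,0,0],[0,0,0],[0,0,0],[0,0,-0.2]], "rotation": [[0,0,0],[0,0,0],[0,0,0],[0,0,0],[0,0,0]]}}

```text
t: 15.45
ee_pos: [0.543, -0.0245, 0.0939]
tool_rot: [-179.8, 0.0, 89.8]
wrist_force: [1.4, -0.0, -0.3]
width: 0.999
grip_force: 0.0
```

Emit:
{"method": "drive_tool", "body": {"gripper": [1,1,1,1,1], "xyz": [[0,0,-0.7],[0,0,-0.9],[0,0,-0.9],[0,0,0],[0,0,0]], "rotation": [[0,0,0],[0,0,0],[0,0,0],[0,0,0],[0,0,0]]}}

```text
t: 15.87
ee_pos: [0.5452, -0.0244, 0.1974]
tool_rot: [179.8, 0.0, 89.8]
wrist_force: [-0.9, -0.6, -0.0]
width: 1.004
grip_force: 0.0
```

```bash
python3 - <<'E'
from h import *
s=cam('side')
cv2.imwrite('pics/c5.png',cv2.resize(s['pixels'][200:380,250:430],None,fx=3,fy=3,interpolation=cv2.INTER_CUBIC))
for th in (.99,1.27,1.55): print(th,project(s,(.545,-.2395+.215*np.sin(th),.1125+.215*np.cos(th))))
print(robot.place_of('lever_knob','side')[:2])
for r in robot.cut_out('lid','side')[:2]:
    v,u=np.nonzero(r['pixels']);print(r['p'],u.mean(),v.mean())
print(robot.read_state()['ee_pos'])
E
```

```text
0.99 [322.05475643 213.10186015]
1.27 [318.09524672 222.54651892]
1.55 [316.58417849 236.36416962]
[{'uv': [318.3, 236.5], 'p': 0.88}]
[ 0.54339846 -0.02482297  0.19415396]
```

View pics/c5.png

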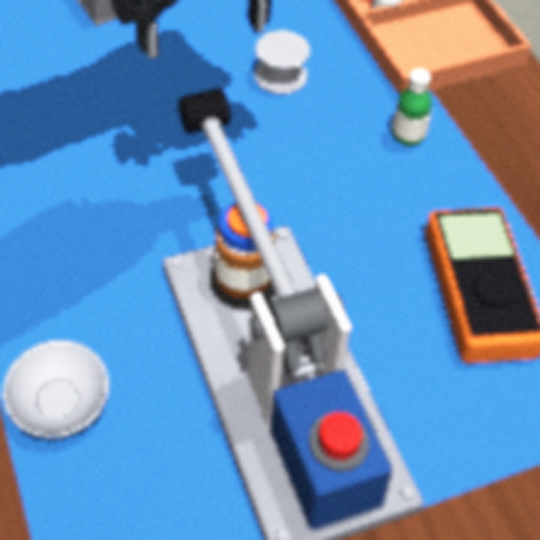

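The knob is seen at (318,236.5) against a predicted (316.6,236.4) for 1.55 rad, so the lever holds in the last notch and the lid is home. Now the button, with the tool tilted to keep the wrist clear of the rising lever.

Emit:
{"method": "drive_tool", "body": {"gripper": [0.6,0.3,0,0,0], "xyz": [[-0.7,0,0],[-0.9,0,0],[-0.9,0,0],[-0.9,0,0],[-0.9,0,0]], "rotation": [[0,0,0],[0,0,0],[0,0,0],[0,0,0],[0,0,0]]}}

```text
t: 16.43
ee_pos: [0.5426, -0.198, 0.1935]
tool_rot: [-179.9, -0.0, 89.8]
wrist_force: [1.5, 0.8, 0.3]
width: 0.299
grip_force: 0.0
```

Emit:
{"method": "drive_tool", "body": {"gripper": [0,0,0,0,0], "xyz": [[-0.9,0,0],[-0.9,0,0],[-0.9,0,0],[-0.3,0,0],[0,0,0]], "rotation": [[0,0,0],[0,0,0],[0,0,0],[0,0,0],[0,1,0]]}}

```text
t: 16.85
ee_pos: [0.5427, -0.3167, 0.1937]
tool_rot: [-179.9, -5.0, 89.8]
wrist_force: [1.1, 0.6, -0.7]
width: -0.0
grip_force: 0.0
```

Emit:
{"method": "drive_tool", "body": {"gripper": [0,0,0,0], "xyz": [[0,0,0],[0,0,0],[0,0,0],[0,0,0]], "rotation": [[0,1,0],[0,1,0],[0,0,0],[0,0,0]]}}

```text
t: 17.18
ee_pos: [0.5422, -0.3175, 0.1928]
tool_rot: [-179.8, -15.0, 89.6]
wrist_force: [0.2, 0.8, 0.2]
width: -0.001
grip_force: 0.0
```

Emit:
{"method": "drive_tool", "body": {"gripper": [0,0,0,0,0], "xyz": [[-0.16,0,0.6],[-0.16,0,0.6],[-0.16,0,0.6],[-0.04,0,0.15],[0,0,0]], "rotation": [[0,0,0],[0,0,0],[0,0,0],[0,0,0],[0,0,0]]}}

```text
t: 17.6
ee_pos: [0.5425, -0.3143, 0.1128]
tool_rot: [-179.8, -15.0, 89.9]
wrist_force: [0.7, -0.3, 0.7]
width: 0.0
grip_force: 0.0
```

Emit:
{"method": "drive_tool", "body": {"gripper": [0,0,0,0], "xyz": [[-0.02,0,0.08],[-0.02,0,0.08],[-0.02,0,0.08],[0,0,0]], "rotation": [[0,0,0],[0,0,0],[0,0,0],[0,0,0]]}}

```text
t: 17.93
ee_pos: [0.5433, -0.3164, 0.1046]
tool_rot: [180.0, -15.0, 89.8]
wrist_force: [0.6, 0.5, 0.1]
width: 0.002
grip_force: 0.0
```

```bash
python3 - <<'E'
from h import *
s=cam('side')
print(robot.place_of('lever_knob','side')[:2], robot.read_state()['ee_pos'],robot.read_state()['wrist_force'])
E
```

```text
[{'uv': [362.2, 343.6], 'p': 0.51}] [ 0.54326311 -0.3164665   0.1047057 ] [ 0.03689872 -0.74046129 -0.0479608 ]
```

Emit:
{"method": "drive_tool", "body": {"gripper": [0,0,0,0,0], "xyz": [[-0.02,0,0.08],[-0.02,0,0.08],[-0.02,0,0.08],[0,0,0],[0,0,0]], "rotation": [[0,0,0],[0,0,0],[0,0,0],[0,0,0],[0,0,0]]}}

```text
t: 18.45
ee_pos: [0.5435, -0.3166, 0.0945]
tool_rot: [180.0, -15.0, 89.8]
wrist_force: [0.1, -2.7, 4.6]
width: -0.003
grip_force: 2.2
```

Emit:
{"method": "drive_tool", "body": {"gripper": [0,0], "xyz": [[-0.01,0,0.04],[0,0,0]], "rotation": [[0,0,0],[0,0,0]]}}

```text
t: 18.62
ee_pos: [0.5436, -0.3167, 0.0935]
tool_rot: [179.9, -14.9, 89.8]
wrist_force: [-0.1, -1.8, 8.6]
width: 0.003
grip_force: 4.5
```

```bash
python3 - <<'E'
from h import *
s=cam('side')
print(robot.place_of('lever_knob','side')[:2], robot.read_state()['ee_pos'],robot.read_state()['wrist_force'])
E
```

```text
[] [ 0.54355209 -0.31670774  0.0935413 ] [-0.8415293  -3.18100843  8.74322511]
```

Emit:
{"method": "drive_tool", "body": {"gripper": [0,0,0], "xyz": [[-0.01,0,0.05],[0,0,0],[0,0,0]], "rotation": [[0,0,0],[0,0,0],[0,0,0]]}}

```text
t: 18.97
ee_pos: [0.5438, -0.3169, 0.0929]
tool_rot: [179.9, -14.9, 89.8]
wrist_force: [-4.1, -3.0, 20.6]
width: -0.0
grip_force: 10.3
```

```bash
python3 - <<'E'
from h import *
s=cam('side')
cv2.imwrite('pics/c6.png',cv2.resize(s['pixels'][200:380,250:430],None,fx=3,fy=3,interpolation=cv2.INTER_CUBIC))
print(robot.place_of('lever_knob','side')[:2], robot.read_state()['ee_pos'],robot.read_state()['wrist_force'])
E
```

```text
[{'uv': [330.5, 277.4], 'p': 0.16}] [ 0.54378607 -0.31691342  0.0929512 ] [-3.72152007 -2.49210395 19.84027166]
```

View pics/c6.png

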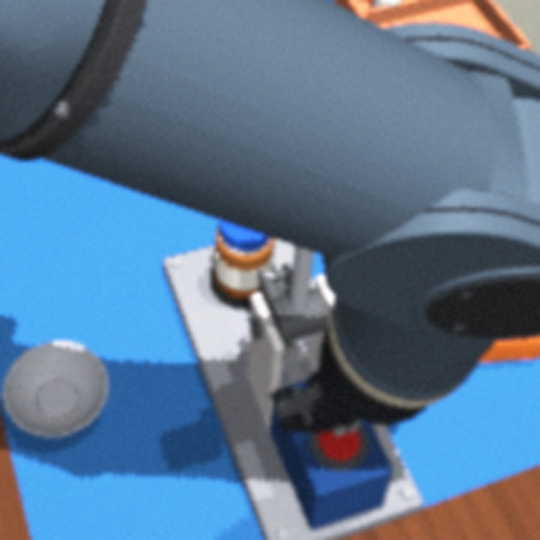

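The button is bottomed, the rod stands upright at crop (303,275), and the jar stands on the pad with its lid home. Back off and go over the lever to the jar.

Emit:
{"method": "drive_tool", "body": {"gripper": [0,0,0,0.5,0.8], "xyz": [[0,0,-0.5],[0,0,-0.9],[0,0,-0.9],[0,0,-0.9],[0,0,-0.9]], "rotation": [[0,0,0],[0,0,0],[0,0,0],[0,0,0],[0,0,0]]}}

```text
t: 19.48
ee_pos: [0.5424, -0.3583, 0.2505]
tool_rot: [-179.9, -15.1, 89.8]
wrist_force: [0.3, -0.3, -1.0]
width: 0.271
grip_force: 0.0
```

Emit:
{"method": "drive_tool", "body": {"gripper": [0.8,0.8,0.8,0.8,0.8], "xyz": [[0,0,-0.9],[0,0,-0.9],[0,0,-0.9],[0,0,-0.9],[0,0,0]], "rotation": [[0,-1,0],[0,-1,0],[0,-1,0],[0,0,0],[0,0,0]]}}

```text
t: 19.9
ee_pos: [0.5451, -0.3754, 0.3996]
tool_rot: [179.5, 0.3, 89.9]
wrist_force: [-0.2, -0.2, 0.4]
width: 0.802
grip_force: 0.0
```

```bash
python3 - <<'E'
from h import *
s=cam('side')
st=robot.read_state();print(st['ee_pos'],st['tool_rot'],st['wrist_force'])
print(robot.place_of('lever_knob','side')[:2])
for r in robot.cut_out('lid','side')[:2]:
    v,u=np.nonzero(r['pixels']);print(r['p'],u.mean(),v.mean(),at_z(s,[u.mean(),v.mean()],.0835))
E
```

```text
[ 0.54424414 -0.37604706  0.39566245] [179.67461464   0.18800496  89.88094147] [-0.54269816 -0.96537593 -0.55611265]
[{'uv': [358.3, 234.4], 'p': 0.87}]
0.58 349.8250235183443 273.78457196613357 [ 0.59089389 -0.14363758  0.0835    ]
0.53 331.3525423728814 275.3491525423729 [ 0.54548306 -0.13286446  0.0835    ]
```

Emit:
{"method": "drive_tool", "body": {"gripper": [0.8,0.8,0.8,0.8,0.8], "xyz": [[0.6,0,0],[0.9,0,0],[0.9,0,0],[0.9,0,0],[0.9,0,0]], "rotation": [[0,0,0],[0,0,0],[0,0,0],[0,0,0],[0,0,0]]}}

```text
t: 20.47
ee_pos: [0.5424, -0.208, 0.389]
tool_rot: [-179.8, -0.1, 89.7]
wrist_force: [0.6, -0.4, 0.1]
width: 0.798
grip_force: 0.0
```

Emit:
{"method": "drive_tool", "body": {"gripper": [0.8,0.8,0.8,0.8,0.8], "xyz": [[0.9,0,0],[0.9,0,0],[0.08,0,0],[0,0,0.6],[0,0,0.9]], "rotation": [[0,0,0],[0,0,0],[0,0,0],[0,0,0],[0,0,0]]}}

```text
t: 20.88
ee_pos: [0.5447, -0.1333, 0.3317]
tool_rot: [179.8, 0.0, 89.9]
wrist_force: [1.2, 0.1, -0.7]
width: 0.799
grip_force: 0.0
```

Emit:
{"method": "drive_tool", "body": {"gripper": [0.8,0.8,0.8,0.8,0.8], "xyz": [[0,0,0.9],[0,0,0.9],[0,0,0.9],[0,0,0],[0,0,0]], "rotation": [[0,0,0],[0,0,0],[0,0,0],[0,0,0],[0,0,0]]}}

```text
t: 21.3
ee_pos: [0.5422, -0.1342, 0.2213]
tool_rot: [-179.7, -0.1, 89.8]
wrist_force: [0.0, -0.1, 1.0]
width: 0.797
grip_force: 0.0
```

Emit:
{"method": "drive_tool", "body": {"gripper": [0.8,0.8,0.8,0.8,0.8], "xyz": [[0,0,0.8],[0,0,0.9],[0,0,0.9],[0,0,0.5],[0,0,0.2]], "rotation": [[0,0,0],[0,0,0],[0,0,0],[0,0,0],[0,0,0]]}}

```text
t: 21.72
ee_pos: [0.5436, -0.1343, 0.0902]
tool_rot: [-179.9, -0.0, 89.8]
wrist_force: [0.0, -1.0, 0.1]
width: 0.802
grip_force: 0.0
```

Emit:
{"method": "drive_tool", "body": {"gripper": [0.8,0.8], "xyz": [[0,0,0],[0,0,0]], "rotation": [[0,0,0],[0,0,0]]}}

```text
t: 21.88
ee_pos: [0.5452, -0.1341, 0.093]
tool_rot: [179.9, 0.0, 89.8]
wrist_force: [0.3, -0.6, 0.1]
width: 0.795
grip_force: 0.0
```

```bash
python3 - <<'E'
from h import *
ims={n:cam(n) for n in('side','top')}
t=ims['top']
cr=t['pixels'][165:245,165:245]; cv2.imwrite('pics/c7.png',cv2.resize(cr,None,fx=7,fy=7,interpolation=cv2.INTER_CUBIC))
# fit crate pose from network points of both views: cells (z .005), stock lids
P={}
for k,z in(('cell_left',.005),('cell_right',.005),('crate',0),('stock_a',.005),('stock_b',.005)):
    for n in ims:
        for r in robot.place_of(k,n)[:3]: print(k,n,round(r['p'],2),np.round(r['uv'],1),np.round(at_z(ims[n],r['uv'],z),4))
# stock lid blobs: dark-blue lids in top view inside crate
hsv=cv2.cvtColor(t['pixels'],cv2.COLOR_BGR2HSV)
m=((hsv[...,0]>100)&(hsv[...,0]<130)&(hsv[...,1]>130)).astype(np.uint8)
n,l,s,c=cv2.connectedComponentsWithStats(m[170:240,172:242])
for i in range(1,n):
    if s[i,4]>60: print(s[i],c[i]+[172,170],np.round(at_z(t,c[i]+[172,170],.08),4))
print(robot.read_state()['ee_pos'])
E
```

```text
cell_left top 0.71 [197.  216.2] [0.5416 0.35   0.005 ]
cell_right side 0.98 [288.  199.2] [0.5498 0.274  0.005 ]
cell_right top 0.62 [218.8 212. ] [0.5523 0.2896 0.005 ]
cell_right top 0.35 [370.1 211.8] [ 0.5458 -0.1294  0.005 ]
crate side 0.7 [290.1 187.9] [0.576 0.337 0.   ]
crate top 0.62 [207.9 205.1] [0.5724 0.3212 0.    ]
stock_a side 0.72 [329.4 290.5] [ 0.5474 -0.1215  0.005 ]
stock_a side 0.64 [293.  184.5] [0.5897 0.3462 0.005 ]
stock_a side 0.64 [303.6 191.8] [0.6126 0.2946 0.005 ]
stock_a top 0.92 [191.6 194.1] [0.6033 0.3657 0.005 ]
stock_a top 0.83 [221.3 190.4] [0.6123 0.2829 0.005 ]
stock_a top 0.44 [448.1 199. ] [ 0.5778 -0.3505  0.005 ]
stock_b side 0.72 [329.4 290.5] [ 0.5474 -0.1215  0.005 ]
stock_b side 0.64 [293.  184.5] [0.5897 0.3462 0.005 ]
stock_b side 0.64 [303.6 191.8] [0.6126 0.2946 0.005 ]
stock_b top 0.92 [191.6 194.1] [0.6033 0.3657 0.005 ]
stock_b top 0.83 [221.3 190.4] [0.6123 0.2829 0.005 ]
stock_b top 0.44 [448.1 199. ] [ 0.5778 -0.3505  0.005 ]
[   8    0   62   70 1488] [219.37567204 207.52150538] [0.5587 0.2716 0.08  ]
[ 32   8  18  17 232] [212.34913793 186.36637931] [0.6142 0.2903 0.08  ]
[  6  13  17  17 227] [186.20264317 191.42290749] [0.6021 0.3586 0.08  ]
[ 0.543798   -0.13397627  0.09127153]
```

View pics/c7.png

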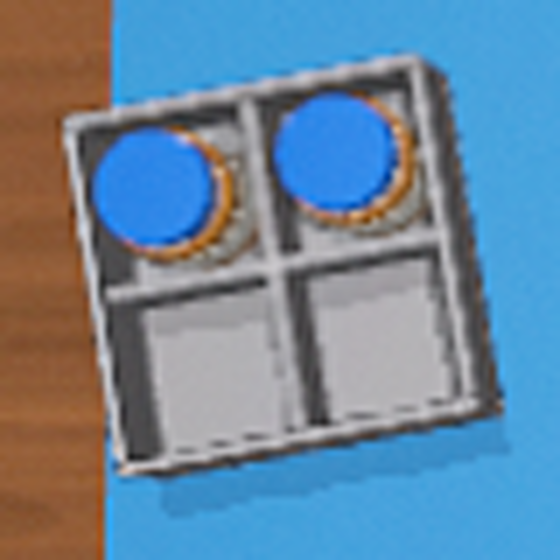

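Crop of the crate rim: corners at about (68,120), (422,58), (490,405), (120,468), divider crossing at (278,266), and the lower two cells empty.

```bash
python3 - <<'E'
from h import *
t=cam('top')
P=np.array([at_z(t,(np.array(c)+.5)/7-.5+165,.058)[:2] for c in [(68,120),(422,58),(490,405),(120,468)]])
x=at_z(t,(np.array((278,266))+.5)/7-.5+165,.058)[:2]
m=P.mean(0); print(P.round(4),m,x)
# local corners: TL=(+x,+y) TR=(+x,-y) BR=(-x,-y) BL=(-x,+y)
L=.0695*np.array([[1,1],[1,-1],[-1,-1],[-1,1]])
Q=P-m; a=np.arctan2((L[:,0]*Q[:,1]-L[:,1]*Q[:,0]).sum(),(L*Q).sum()); print(np.degrees(a), np.linalg.norm(Q,axis=1))
Rm=np.array([[np.cos(a),-np.sin(a)],[np.sin(a),np.cos(a)]]); c=(m+x)/2
for n,l in(('left',(-.0335,.0335)),('right',(-.0335,-.0335))): print(n,c+Rm@l)
E
```

```text
[[0.6313 0.3975]
 [0.6528 0.2623]
 [0.5204 0.2362]
 [0.4989 0.3758]] [0.57585713 0.31794747] [0.5742155  0.31658692]
9.561398058003244 [0.09696283 0.0949483  0.09879622 0.09627306]
left [0.53643719 0.34473732]
right [0.54756619 0.27866807]
```

Emit:
{"method": "drive_tool", "body": {"gripper": [0.8,0.8,0.8], "xyz": [[0.02,0.02,0.18],[0,0,0],[0,0,0]], "rotation": [[0,0,0],[0,0,0],[0,0,0]]}}

```text
t: 22.78
ee_pos: [0.5443, -0.133, 0.0834]
tool_rot: [-179.9, -0.0, 89.8]
wrist_force: [-0.1, 0.5, 0.4]
width: 0.799
grip_force: 0.0
```

Emit:
{"method": "drive_tool", "body": {"gripper": [0.3,0.3,0.3,0.3,0.3], "xyz": [[0,0,0],[0,0,0],[0,0,0],[0,0,0],[0,0,0]], "rotation": [[0,0,0],[0,0,0],[0,0,0],[0,0,0],[0,0,0]], "squeeze": 30}}

```text
t: 23.2
ee_pos: [0.5447, -0.1331, 0.0841]
tool_rot: [180.0, -0.0, 89.8]
wrist_force: [0.5, 0.2, -1.5]
width: 0.505
grip_force: 30.7
```

Emit:
{"method": "drive_tool", "body": {"gripper": [0.3,0.3,0.3,0.3,0.3], "xyz": [[0,0,-0.3],[0,0,-0.6],[0,0,-0.7],[0,0,-0.7],[0.2,0,-0.6]], "rotation": [[0,0,0],[0,0,0],[0,0,0],[0,0,0],[0,0,0]]}}

```text
t: 23.62
ee_pos: [0.5444, -0.1267, 0.2015]
tool_rot: [-180.0, 0.0, 89.7]
wrist_force: [0.1, -0.5, -1.3]
width: 0.499
grip_force: 31.0
```

Emit:
{"method": "drive_tool", "body": {"gripper": [0.3,0.3,0.3,0.3,0.3], "xyz": [[0.5,0,0],[0.7,0,0],[0.8,0,0],[0.8,0,0],[0.8,0,0]], "rotation": [[0,0,0],[0,0,0],[0,0,0],[0,0,0],[0,0,0]]}}

```text
t: 24.03
ee_pos: [0.5448, 0.0199, 0.2]
tool_rot: [-180.0, 0.0, 89.7]
wrist_force: [0.9, -0.6, -1.6]
width: 0.502
grip_force: 31.1
```

Emit:
{"method": "drive_tool", "body": {"gripper": [0.3,0.3,0.3,0.3,0.3], "xyz": [[0.8,0,0],[0.8,0,0],[0.8,0,0],[0.8,0,0],[0.8,0,0]], "rotation": [[0,0,0],[0,0,0],[0,0,0],[0,0,0],[0,0,0]]}}

```text
t: 24.45
ee_pos: [0.5454, 0.1802, 0.1999]
tool_rot: [-180.0, 0.0, 89.8]
wrist_force: [-0.4, -0.2, -1.9]
width: 0.499
grip_force: 31.1
```

Emit:
{"method": "drive_tool", "body": {"gripper": [0.3,0.3,0.3,0.3,0.3], "xyz": [[0.8,0,0],[0.7,0,0],[0.4,0,0],[0.3,0,0],[0,0,0]], "rotation": [[0,0,0],[0,0,0],[0,0,0],[0,0,0],[0,0,0.6]]}}

```text
t: 24.87
ee_pos: [0.5452, 0.2699, 0.1998]
tool_rot: [-180.0, -0.1, 87.0]
wrist_force: [-0.7, -0.5, -1.4]
width: 0.502
grip_force: 31.1
```

Emit:
{"method": "drive_tool", "body": {"gripper": [0.3,0.3,0.3,0.3,0.3], "xyz": [[0,0,0],[0,0,0],[0,0,0],[0,0,0],[0,0,0]], "rotation": [[0,0,1],[0,0,1],[0,0,1],[0,0,1],[0,0,1]]}}

```text
t: 25.28
ee_pos: [0.5462, 0.2658, 0.1998]
tool_rot: [180.0, 0.1, 61.5]
wrist_force: [0.6, 0.6, -1.2]
width: 0.496
grip_force: 31.1
```

Emit:
{"method": "drive_tool", "body": {"gripper": [0.3,0.3,0.3,0.3,0.3], "xyz": [[0,0,0],[0,0,0],[0,0,0],[0,0,0],[0,0,0]], "rotation": [[0,0,1],[0,0,1],[0,0,1],[0,0,1],[0,0,1]]}}

```text
t: 25.7
ee_pos: [0.5461, 0.2658, 0.1998]
tool_rot: [180.0, 0.0, 36.5]
wrist_force: [0.1, 0.2, -2.3]
width: 0.5
grip_force: 31.1
```

Emit:
{"method": "drive_tool", "body": {"gripper": [0.3,0.3,0.3,0.3,0.3], "xyz": [[0,0,0],[0,0,0],[0,0,0],[0,0,0],[0,0,0]], "rotation": [[0,0,1],[0,0,1],[0,0,1],[0,0,1],[0,0,1]]}}

```text
t: 26.12
ee_pos: [0.5461, 0.2659, 0.1999]
tool_rot: [180.0, 0.0, 11.5]
wrist_force: [-0.2, 0.3, -1.0]
width: 0.503
grip_force: 31.1
```

Emit:
{"method": "drive_tool", "body": {"gripper": [0.3,0.3,0.3,0.3], "xyz": [[0,0,0],[0,0,0],[0,0,0],[0,0,0]], "rotation": [[0,0,0.4],[0,0,0],[0,0,0],[0,0,0]]}}

```text
t: 26.45
ee_pos: [0.5461, 0.2664, 0.1999]
tool_rot: [180.0, 0.0, 9.8]
wrist_force: [-0.3, -0.4, -1.0]
width: 0.502
grip_force: 31.1
```

Emit:
{"method": "drive_tool", "body": {"gripper": [0.3,0.3,0.3,0.3,0.3], "xyz": [[0.11,-0.35,0],[0,0,0.7],[0,0,0.8],[0,0,0],[0,0,0]], "rotation": [[0,0,0],[0,0,0],[0,0,0],[0,0,0],[0,0,0]]}}

```text
t: 26.87
ee_pos: [0.5471, 0.2812, 0.139]
tool_rot: [179.9, 0.2, 9.8]
wrist_force: [-0.4, 1.0, -1.1]
width: 0.498
grip_force: 31.4
```

```bash
python3 - <<'E'
from h import *
s=cam('side')
im=s['pixels'].copy()
cv2.imwrite('pics/c8.png',cv2.resize(im[130:230,240:340],None,fx=5.5,fy=5.5,interpolation=cv2.INTER_CUBIC))
st=robot.read_state();print(st['ee_pos'],st['tool_rot'])
c=np.array([.575,.3185]);a=np.radians(9.56);Rm=np.array([[np.cos(a),-np.sin(a)],[np.sin(a),np.cos(a)]])
for l in [(-.0695,.0695),(-.0695,-.0695),(.0695,-.0695),(0,0)]:
    print(l,((project(s,[*(c+Rm@l),.058])-[240,130]+.5)*5.5).round())
e=st['ee_pos'];print('jar bottom',((project(s,[e[0],e[1],e[2]-.066])-[240,130]+.5)*5.5).round())
E
```

```text
[0.54820816 0.28169724 0.14054128] [-1.79998177e+02  2.96491427e-02  9.81298002e+00]
(-0.0695, 0.0695) [134. 240.]
(-0.0695, -0.0695) [228. 363.]
(0.0695, -0.0695) [434. 293.]
(0, 0) [282. 266.]
jar bottom [256. 288.]
```

View pics/c8.png

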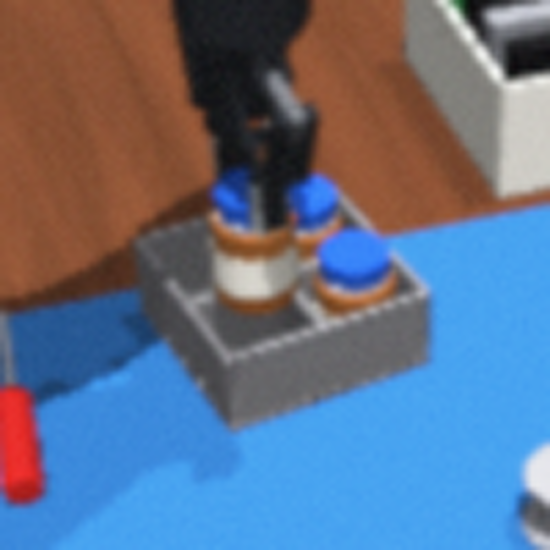

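The projected rim corners match the picture within about 1 px (seen at (138,238), (232,357), (430,290)), and the jar hangs over the right-hand empty cell. Lower it.

Emit:
{"method": "drive_tool", "body": {"gripper": [0.3,0.3,0.3,0.3,0.3], "xyz": [[0,0,0.4],[0,0,0.5],[0,0,0.4],[0,0,0.3],[0,0,0]], "rotation": [[0,0,0],[0,0,0],[0,0,0],[0,0,0],[0,0,0]]}}

```text
t: 27.33
ee_pos: [0.5479, 0.2812, 0.0753]
tool_rot: [180.0, 0.1, 9.8]
wrist_force: [-0.6, 0.0, -1.8]
width: 0.504
grip_force: 31.4
```

Emit:
{"method": "drive_tool", "body": {"gripper": [0.3,0.3,0.3], "xyz": [[0,0,0.08],[0,0,0],[0,0,0]], "rotation": [[0,0,0],[0,0,0],[0,0,0]]}}

```text
t: 27.58
ee_pos: [0.5487, 0.2818, 0.074]
tool_rot: [-180.0, -0.1, 9.8]
wrist_force: [0.2, 0.3, -2.4]
width: 0.501
grip_force: 31.4
```

Emit:
{"method": "drive_tool", "body": {"gripper": [0.3,0.3,0.3], "xyz": [[0,0,0.05],[0,0,0],[0,0,0]], "rotation": [[0,0,0],[0,0,0],[0,0,0]]}}

```text
t: 27.83
ee_pos: [0.5482, 0.2814, 0.0711]
tool_rot: [-180.0, -0.0, 9.8]
wrist_force: [0.5, -0.3, -0.4]
width: 0.501
grip_force: 31.4
```

Emit:
{"method": "drive_tool", "body": {"gripper": [0.3,0.3,0.3], "xyz": [[0,0,0.03],[0,0,0],[0,0,0]], "rotation": [[0,0,0],[0,0,0],[0,0,0]]}}

```text
t: 28.08
ee_pos: [0.5484, 0.2814, 0.0708]
tool_rot: [-180.0, -0.1, 9.8]
wrist_force: [-2.1, -2.8, 9.7]
width: 0.495
grip_force: 32.5
```

Touching down (9.7 N). Release and lift away.

Emit:
{"method": "drive_tool", "body": {"gripper": [0.5,0.7,0.75,0.75,0.75], "xyz": [[0,0,-0.02],[0,0,0],[0,0,0],[0,0,0],[0,0,0]], "rotation": [[0,0,0],[0,0,0],[0,0,0],[0,0,0],[0,0,0]]}}

```text
t: 28.5
ee_pos: [0.5481, 0.2814, 0.0703]
tool_rot: [-180.0, 0.0, 9.8]
wrist_force: [0.3, 0.5, 0.7]
width: 0.749
grip_force: 0.0
```

Emit:
{"method": "drive_tool", "body": {"gripper": [0.75,0.75,0.75,0.75,0.75], "xyz": [[0,0,-0.3],[0,0,-0.8],[0,0,-0.8],[0,0,-0.8],[0,0,-0.8]], "rotation": [[0,0,0],[0,0,0],[0,0,0],[0,0,0],[0,0,0]]}}

```text
t: 28.92
ee_pos: [0.5478, 0.2813, 0.2128]
tool_rot: [-180.0, -0.0, 9.8]
wrist_force: [1.1, -0.2, -0.8]
width: 0.753
grip_force: 0.0
```

Emit:
{"method": "drive_tool", "body": {"gripper": [0.75,0.75,0.75,0.75,0.75], "xyz": [[-0.5,0.5,0],[-0.5,0.5,0],[0,0,0],[0,0,0],[0,0,0]], "rotation": [[0,0,0],[0,0,0],[0,0,0],[0,0,0],[0,0,0]]}}

```text
t: 29.33
ee_pos: [0.5158, 0.2356, 0.2112]
tool_rot: [-180.0, -0.1, 9.8]
wrist_force: [1.2, -0.3, 0.6]
width: 0.752
grip_force: 0.0
```

```bash
python3 - <<'E'
from h import *
s=cam('side')
a=s['pixels'][130:370,210:430]
cv2.imwrite('pics/c9.png',cv2.resize(a,None,fx=2.5,fy=2.5,interpolation=cv2.INTER_CUBIC))
print(robot.read_state()['ee_pos'],robot.place_of('lever_knob','side')[:1])
E
```

```text
[0.51584911 0.23594124 0.21091454] [{'uv': [356.9, 235.2], 'p': 0.82}]
```

View pics/c9.png

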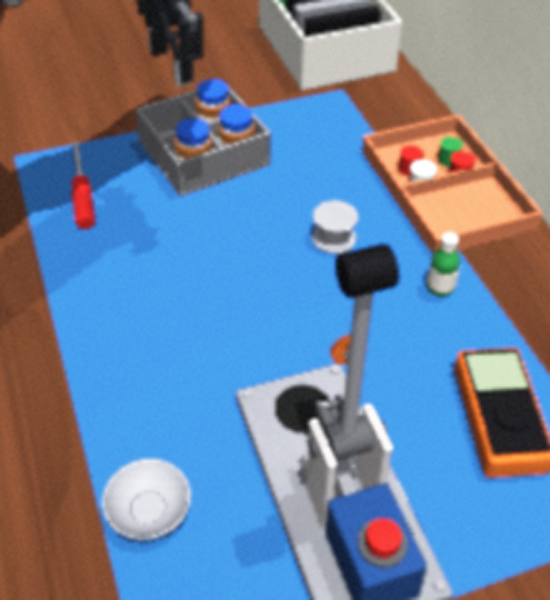

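The jar stands in the cell at crop (193,137), the lever is up at (367,270), the button is up, and everything else is in place.

```bash
python3 -c "
from bench import robot
print(robot.sign_off())"
```

```text
the job is handed in; nothing more can be done
None
```

The job is handed in: the jar is sealed and stands in the crate's right-hand empty cell, the lever and button are up, and nothing else looks disturbed; sign-off returned no verdict.

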